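# Sniff a purge housing seam, then snap the probe onto its test nipple and hold

### The job

Take the yellow leak-test probe out of its cradle and guide its nose slowly (about 2 to 3 cm a second) along the dark L-shaped seam on top of the housing, less than a centimetre above the lid and close over the line all the way, from the green dot round the corner to the white dot. Then press the probe's cup squarely onto the tilted brass nipple, past its snap, and keep it pressed in against the spring: the program finishes while the gripper is still holding the probe there. Do not knock the wafer case, the meter or the bottle about.

Things in the scene. Friction and masses are not known exactly. Their poses are not given: they have to be found in the camera images.
- probe: Loose hand-held leak-test probe, 0.16 kg, 113 long, standing nose down in its cradle. Origin: centre of the open mouth of the steel cup at its nose; z runs along the probe away from the mouth (up at the start). Cup z 0-18: outer diameter 29 at the mouth, 23 behind; bore 15, flared to 21 over the last 7 mm at the mouth; flat floor 14 deep. Dark shank 25 diameter to z 60
- probe_grip (a point): Centre of the probe's yellow square grip, 24 x 24, flats across the probe's x and y, z 68 to 108 (this point at z 88), small 20 x 20 black cap to z 113. Below it an orange round collar, 48 diameter, z 60 to 68. Grip from above on two opposite flats, tips just above the collar, which then also takes the pushing force
- cradle: Fixed grey block 70 x 70 x 70 with an upright through hole of 37 diameter; the probe's collar rests on its top, so the mouth hangs 10 mm above the table. The probe can shift and turn a little in the hole. Lift the probe straight up, 65 mm or more, to clear it. Origin: centre of the underside, z up
- housing: Fixed purge housing, white box with aluminium lid, 180 (x) x 220 (y) x 50 high, flat lid at z 50, flat round amber window in it, blue nipple block at one corner. Origin: centre of the underside; z up
- seam_start (a point): Centre of the green dot (13 mm wide) on the lid face: start of the seam, a dark 4 mm wide line level with the lid (less than 2 mm proud). Axes as the housing's. From here the seam runs straight along the housing's -x for 120 mm
- seam_corner (a point): The seam's corner on the lid face; from here it runs straight along the housing's +y for 120 mm
- seam_end (a point): Centre of the white dot (13 mm wide, thin black rim) on the lid face: end of the seam
- nipple_tip (a point): Centre of the flat outer end of the brass nipple, moving with it. z points outward along its axis, which leans 30 degrees from vertical towards the housing's +y. Head 12 diameter, bevelled to 8 at the end, 10 mm stem; stands 30 mm out of a blue boss of 32 diameter. Fully in the cup this end meets the cup's floor, 14 mm behind the mouth; the cup never reaches the boss
- nipple (a joint): How far the nipple is pushed in along its axis, m: 0 out, 0.010 hard stop. It does not give until about 12 N, then snaps: the force falls to 6 or 7 N by 0.003, stays so to 0.007 and rises to 11 N at 0.010. Past the snap, coupled, beyond 0.006. It never latches: let go, it comes back out. A green pin on the blue block rises 8 mm as it goes in
- wafer_case: Bystander: loose round wafer case, white with amber lid, 106 diameter, 33 high. Origin: centre of the underside
- meter: Bystander: loose yellow multimeter lying flat, 150 (x) x 78 (y) x 45 high. Origin: centre of the underside
- bottle: Bystander: loose white bottle with a blue cap, 60 diameter, 140 high. Origin: centre of the underside
There are look-alikes about, which are no part of the job. What is shaped like the probe but pink or purple is not meant.

How it is judged (in metres and radians):
On the way, in this order (a step that is already met when the one before it is completed fails the run):
1. the probe is lifted out of its cradle by the gripper (z of probe in the frame of cradle above 0.075 m and contact force between the fingers and probe above 1 N), for 0.2 s.
2. the probe's nose is over the green dot (x of probe in the frame of housing between 0.051 and 0.069 m and y of probe in the frame of housing between -0.089 and -0.071 m and z of probe in the frame of housing below 0.064 m and contact force between the fingers and probe above 1 N), for 0.3 s.
3. the nose passes slowly along the first leg of the seam (x of probe in the frame of housing between 0.006 and 0.034 m and y of probe in the frame of housing between -0.087 and -0.073 m and z of probe in the frame of housing below 0.064 m and contact force between the fingers and probe above 1 N), for 0.5 s.
4. the nose passes slowly along the first leg of the seam (x of probe in the frame of housing between -0.034 and -0.006 m and y of probe in the frame of housing between -0.087 and -0.073 m and z of probe in the frame of housing below 0.064 m and contact force between the fingers and probe above 1 N), for 0.5 s.
5. the nose passes slowly round the corner (x of probe in the frame of housing between -0.069 and -0.051 m and y of probe in the frame of housing between -0.089 and -0.071 m and z of probe in the frame of housing below 0.064 m and contact force between the fingers and probe above 1 N), for 0.3 s.
6. the nose passes slowly along the second leg of the seam (x of probe in the frame of housing between -0.067 and -0.053 m and y of probe in the frame of housing between -0.054 and -0.026 m and z of probe in the frame of housing below 0.064 m and contact force between the fingers and probe above 1 N), for 0.5 s.
7. the nose passes slowly along the second leg of the seam (x of probe in the frame of housing between -0.067 and -0.053 m and y of probe in the frame of housing between -0.014 and 0.014 m and z of probe in the frame of housing below 0.064 m and contact force between the fingers and probe above 1 N), for 0.5 s.
8. the nose is over the white dot (x of probe in the frame of housing between -0.069 and -0.051 m and y of probe in the frame of housing between 0.031 and 0.049 m and z of probe in the frame of housing below 0.064 m and contact force between the fingers and probe above 1 N), for 0.3 s.
9. the probe is pressed squarely onto the nipple past its snap (value of joint nipple above 0.006 m and contact force between probe and nipple above 3 N and angle between the z axis of probe and the z axis of nipple_tip, either way round below 0.15 rad and z of nipple_tip in the frame of probe between 0.01 and 0.018 m and contact force between the fingers and probe above 1 N), for 0.3 s.
At the end, for the whole second after the job is handed in: The gripper holds the probe, mouth over 60 mm up and clear of the cradle, in line with the nipple within 0.15 rad, the nipple's end 10 to 18 mm inside the cup, pushed with over 3 N and in by over 6 mm; wafer case, meter and bottle within 20 mm of their starts (all of step 9 and height (world z) of probe above 0.06 m and contact force between probe and cradle below 0.5 N and distance of each of wafer_case, meter, bottle from where it was at the start of the episode below 0.02 m); the arm keeps its last pose, push and grip.
It fails at once if the wafer case is knocked away or tipped (distance of wafer_case from where it was at the start of the episode above 0.02 m or angle between wafer_case's own z axis and vertical above 0.3 rad).
It fails at once if the meter is knocked away or tipped (distance of meter from where it was at the start of the episode above 0.02 m or angle between meter's own z axis and vertical above 0.3 rad).
It fails at once if the bottle is knocked away or tipped (distance of bottle from where it was at the start of the episode above 0.02 m or angle between bottle's own z axis and vertical above 0.3 rad).
It also fails if it takes over 72 s, if anything falls off the work surface, if the arm or the gripper's body presses on something with over 40 N, if the wrist force passes 120 N, or if a joint passes its speed limit or range.

### The arm

A 6-joint arm with a two-finger parallel gripper is mounted at the origin on the work surface. World frame = base frame: x ahead of the robot, y to its left, z up, the work surface at z = 0. Lengths are in m, angles in degrees, forces in N, time in s.
With the tool pointing down it reaches from about 0.325 to 0.775 m from the base axis. Payload 5.5 kg.
Tool frame: the origin (TCP) lies at the centre of the arm's flange, where the gripper is bolted on; the fingertips stand 182 mm ahead of it and the grasp point (between the pads) lies 163 mm ahead of it; z points along the fingers, y is the line along which they close (so a half turn about z gives the same grasp; the last joint's range is limited). The gripper opens to 88 mm and grips with 3 to 60 N. Pads are 20 mm wide; open, the fingers measure 115 mm over their backs; the gripper's body (75 mm by 178 mm) begins 61 mm behind the grasp point.
Start: joints at [68.658, 5.22, 70.514, -0, 104.267, -3.249], TCP at [0.186, 0.57, 0.405] pointing down, gripper open.
Joint ranges: [-164.24, 164.24], [-49.07, 125.15], [9.68, 141.18], [-86.29, 266.29], [3.28, 154.24], [-151.56, 151.56]. Speed limits (degrees/s): [147.25, 147.25, 172.46, 180, 180, 180].

### API

Orientations are given as [roll, pitch, yaw] about the fixed x, y, z axes, in that order (R = Rz(yaw) Ry(pitch) Rx(roll)).
In Python, from station import r gives the robot as it stands. The module is installed in compiled form; this text tells all that it offers. Calls block until the motion is done:
- r.reach(position, orientation): joint-space move of the TCP to a pose.
- r.servo_line(position, rotation=None, speed=0.15): straight line of the TCP; rotation=None keeps the orientation; speed is the mean speed in m/s.
- r.move_joints(angles): joint-space move.
- r.let_go() and r.grab(squeeze=None): open the fingers fully, or close them until they stop; squeeze is the grip in N (None keeps the last).
- r.wait(seconds).
- r.inverse_kinematics(position, orientation): joint angles nearest the present ones, or None.
- r.sense(): the state.
- r.snapshot(name): name is "scene" or "top" or "wrist"; returns a dict with "frame" (420x560x3 uint8, red, green, blue), "fx", "fy", "cx", "cy" (pixels), "R" (3x3) and "t" (3): a world point X has camera coordinates R X + t. Camera axes: x right, y down, z forward; pixel columns grow to the right and rows downward; lengths in m; the calibration is good to about 2 mm. A picture is of the moment at which its call begins. There is no depth.
A pose or a line that the arm cannot do raises r.IKError and nothing moves.
- r.hand_in(): hands the job in; it is judged then, once.
The state is a dict: "clock": time; "joints": joint angles; "joint_vel": joint speeds; "joint_torque": joint torques, N m; "tcp_pos": TCP position; "orientation": TCP orientation; "contact_force": force on the tool from outside, world axes, zero at the start; "torque": the same for the moment, N m; "opening": finger opening in m; "gripper_force": force on a finger pad.
Only numpy, scipy, OpenCV 4.12 (cv2) and the standard library are available. Lean on these libraries where they do the work, as an engineer would, in place of code of your own. Each camera call takes 0.05 s, during which the arm holds its last target. There are 200 camera calls.

## Working session

There is one attempt and no reset: what is moved stays moved. The work goes in short steps, each a Python script; the robot and the scene stay as the last script left them, time stands still between calls to the robot, and variables do not carry over. Pictures are saved under pics/ and viewed, at most 12 in all, crops included, and the job is handed in when it is done.

```bash
mkdir -p pics; python3 - <<'E'
from station import r
import cv2,numpy as np,pickle
for n in ("scene","top"):
    s=r.snapshot(n); cv2.imwrite(f"pics/{n}0.png",s["frame"][:,:,::-1]); pickle.dump(s,open(n+".pkl","wb"))
    print(n,s["fx"],s["cx"],s["cy"],np.round(-s["R"].T@s["t"],3),np.round(s["R"],3).tolist())
E
```

```text
scene 421.47490771391125 281.2527291059051 209.97624052859877 [0.937 0.603 0.565] [[-0.828, 0.56, -0.021], [0.312, 0.43, -0.847], [-0.466, -0.708, -0.531]]
top 434.33220796073834 288.2758640109276 205.39232306294716 [0.44  0.002 1.041] [[0.011, -1.0, 0.012], [-0.996, -0.012, -0.092], [0.092, -0.011, -0.996]]
```

View pics/scene0.png

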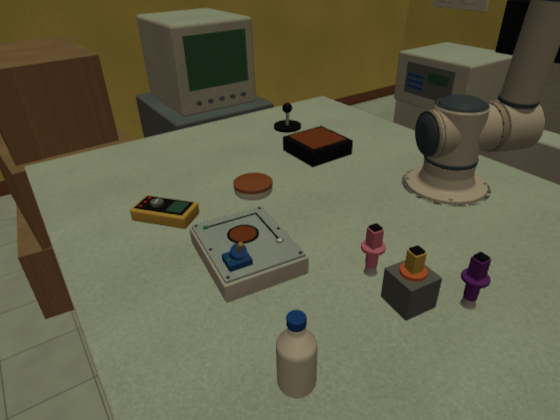

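View pics/top0.png

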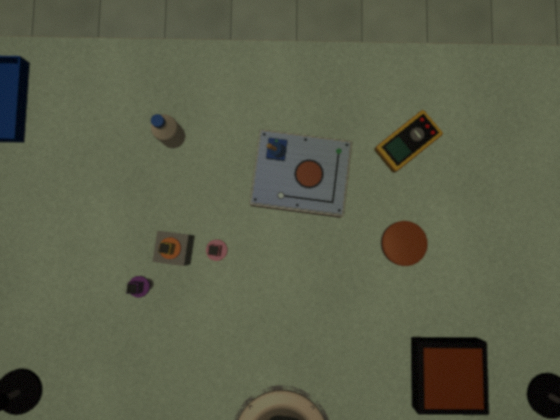

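```bash
cat > h.py <<'E'
import numpy as np,pickle,cv2
from station import r
def ray(s,p):
    d=s["R"].T@np.array([(p[0]-s["cx"])/s["fx"],(p[1]-s["cy"])/s["fy"],1.]); return -s["R"].T@s["t"],d/np.linalg.norm(d)
def onz(s,p,z):
    o,d=ray(s,p); return o+d*(z-o[2])/d[2]
def two(s1,p1,s2,p2):
    A=[];b=[]
    for s,p in((s1,p1),(s2,p2)):
        o,d=ray(s,p); M=np.eye(3)-np.outer(d,d); A.append(M); b.append(M@o)
    x,res,*_=np.linalg.lstsq(np.vstack(A),np.hstack(b),rcond=None); return x,np.sqrt(res)
def proj(s,X):
    c=s["R"]@np.asarray(X)+s["t"]; return np.array([s["fx"]*c[0]/c[2]+s["cx"],s["fy"]*c[1]/c[2]+s["cy"]])
def snap(n,name):
    s=r.snapshot(n); cv2.imwrite(f"pics/{name}.png",s["frame"][:,:,::-1]); pickle.dump(s,open(name+".pkl","wb")); return s
load=lambda n: pickle.load(open(n+".pkl","rb"))
E
python3 - <<'E'
from h import *
t=load("top")
for n,p,z in(("green",(339,150),.05),("corner",(333,202),.05),("white",(281,195),.05),("nip",(271,147),.1),("probe",(168,248),.123),("bottle",(158,121),.14)): print(n,onz(t,p,z).round(3))
print(r.sense())
s=snap("wrist","w0"); print((-s["R"].T@s["t"]).round(3),s["fx"],s["R"].round(2).tolist())
# pose checks
for P,yaw in(((.5,.05,.42),0),((.42,.27,.42),0)):
    for y in(0,90,-90,180): print(P,y,r.inverse_kinematics(P,[180,0,y]))
E
```

```text
green [ 0.662 -0.126  0.05 ]
corner [ 0.54  -0.112  0.05 ]
white [0.555 0.008 0.05 ]
nip [0.655 0.031 0.1  ]
probe [0.432 0.243 0.123]
bottle [0.699 0.269 0.14 ]
{'clock': 0.1, 'joints': array([ 6.86583005e+01,  5.26009251e+00,  7.05756043e+01, -8.75094766e-04,
        1.04265586e+02, -3.24711136e+00]), 'joint_vel': array([ 0.01660292, -0.02005538, -0.22349481,  0.02562131, -0.02606475,
        0.06280379]), 'joint_torque': array([ 1.64359037e-03, -4.47861457e+01, -4.07566702e+01,  7.00013037e-02,
        2.85941310e-02, -1.60010804e-04]), 'tcp_pos': array([0.18636208, 0.57038598, 0.40359994]), 'orientation': array([-1.79898832e+02, -4.88975099e-03,  1.61905193e+02]), 'contact_force': array([ 0.34831822,  0.27017854, -0.14805651]), 'torque': array([0.00359153, 0.00781428, 0.0087712 ]), 'gripper_force': 0.0, 'opening': 0.08805400291597988}
[0.125 0.591 0.383] 289.79157776034015 [[0.31, 0.95, -0.0], [0.92, -0.3, 0.24], [0.23, -0.08, -0.97]]
(0.5, 0.05, 0.42) 0 [ 1.83085157e+00 -9.58136705e+00  8.33836438e+01 -2.54444375e-14
  1.06197723e+02  9.18308516e+01]
(0.5, 0.05, 0.42) 90 [ 1.83085157e+00 -9.58136705e+00  8.33836438e+01 -2.54444375e-14
  1.06197723e+02  1.83085157e+00]
(0.5, 0.05, 0.42) -90 None
(0.5, 0.05, 0.42) 180 [  1.83085157  -9.58136705  83.38364381   0.         106.19772323
 -88.16914843]
(0.42, 0.27, 0.42) 0 [ 2.88306257e+01 -1.00715301e+01  8.38184768e+01 -2.54444375e-14
  1.06253053e+02  1.18830626e+02]
(0.42, 0.27, 0.42) 90 [ 2.88306257e+01 -1.00715301e+01  8.38184768e+01 -2.54444375e-14
  1.06253053e+02  2.88306257e+01]
(0.42, 0.27, 0.42) -90 [  28.83062566  -10.07153014   83.81847676    0.          106.25305338
 -151.16937434]
(0.42, 0.27, 0.42) 180 [ 28.83062566 -10.07153014  83.81847676   0.         106.25305338
 -61.16937434]
```

```bash
python3 - <<'E'
from h import *
r.reach([.43,.20,.40],[180,0,180]); r.wait(.3); snap("wrist","wc")
r.reach([.56,-.05,.36],[180,0,180]); r.wait(.3); snap("wrist","wh1")
r.reach([.60,.12,.36],[180,0,180]); r.wait(.3); snap("wrist","wh2")
print(r.sense()["clock"])
I=[load(n)["frame"][:,:,::-1] for n in("wh1","wh2")]
cv2.imwrite("pics/both.png",cv2.resize(np.vstack(I),None,fx=.71,fy=.71))
E
```

```text
4.6583
```

View pics/wc.png

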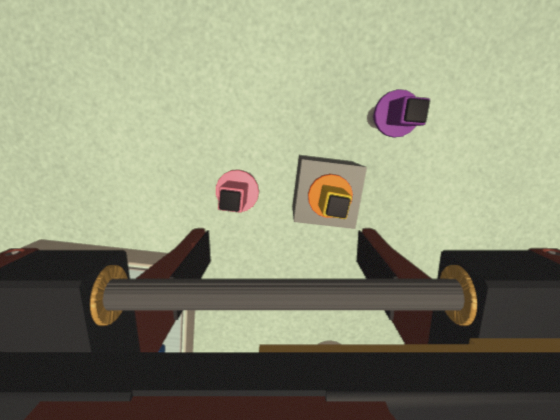

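View pics/wh1.png

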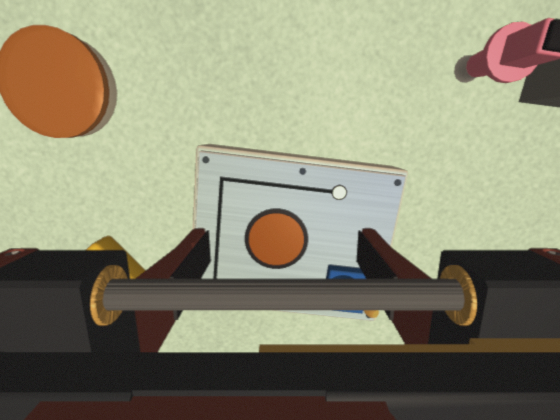

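View pics/wh2.png

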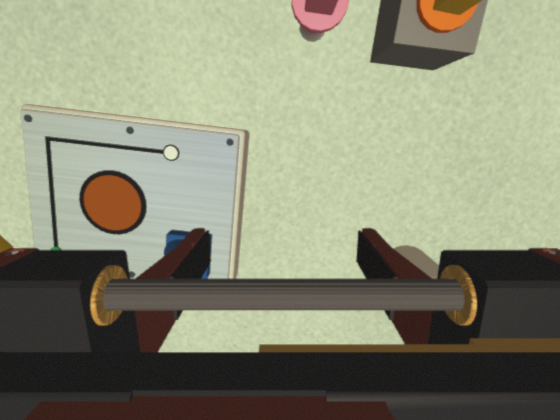

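```bash
python3 - <<'E'
from h import *
I=[]
for n,P in(("wn1",[.72,-.02,.36]),("wn2",[.70,.09,.40])):
    r.reach(P,[180,0,180]); r.wait(.3); s=snap("wrist",n)
    c=proj(s,[.655,.03,.09]).astype(int); x,y=max(c[0]-50,0),max(c[1]-50,0); print(n,c,(x,y))
    I.append(cv2.resize(s["frame"][y:y+100,x:x+100,::-1],(400,400),interpolation=cv2.INTER_CUBIC))
cv2.imwrite("pics/nip.png",np.hstack(I)); print(r.sense()["clock"])
def cent(m):
    n,l,st,c=cv2.connectedComponentsWithStats(m.astype(np.uint8)); k=1+np.argmax(st[1:,4]); return c[k],st[k,4],l==k
# probe
s=load("wc"); f=s["frame"]; hsv=cv2.cvtColor(f,cv2.COLOR_RGB2HSV).astype(int); H,S,V=hsv[...,0],hsv[...,1],hsv[...,2]
w=np.zeros(H.shape,bool); w[165:225,300:365]=1
c,a,m=cent(w&(S>150)&(V>120)&(H<20)); 
# collar outer circle from orange+yellow+cap region hull
m2=(w&(S>120)&(V>90)).astype(np.uint8); pts=cv2.findNonZero(m2); print("collar circ",cv2.minEnclosingCircle(cv2.convexHull(pts)))
w2=np.zeros(H.shape,bool); w2[188:222,322:355]=1
capc,a,cm=cent(w2&(V<60)); cap=cv2.minAreaRect(cv2.findNonZero(cm.astype(np.uint8))); print("cap",cap,a)
print("grip top",onz(s,cap[0],.123)); b=cv2.boxPoints(cap); B=np.array([onz(s,p,.123)[:2] for p in b]); e=B[1]-B[0]; print("edges",np.linalg.norm(np.diff(B,axis=0),axis=1),"yaw",np.degrees(np.arctan2(e[1],e[0])))
print("collar",onz(s,(331,197),.078))
for n,cs in(("wh1",dict(c=(221,180),w=(339,192))),("wh2",dict(c=(47,139),w=(171,152),g=(57,249)))):
    s=load(n); g=cv2.cvtColor(s["frame"],cv2.COLOR_RGB2HSV).astype(int)
    for k,p in cs.items():
        if k=='w':
            W=np.zeros(g.shape[:2],bool); W[p[1]-8:p[1]+9,p[0]-8:p[0]+9]=1
            q,a,_=cent(W&(g[...,2]>215)); print("  white area",a,q)
        elif k=='g': q=p
        else: q=p
        print(n,k,onz(s,q,.05).round(4))
E
```

```text
wn1 [341 132] (np.int64(291), np.int64(82))
wn2 [223 153] (np.int64(173), np.int64(103))
6.6667
collar circ ((331.0, 198.0), 24.413209915161133)
cap ((333.5, 201.0), (12.206555366516113, 24.413110733032227), 55.00798034667969) 46
grip top [0.42559815 0.24643048 0.123     ]
edges [0.02184782 0.01145412 0.02203792] yaw 126.44362715888636
collar [0.43182718 0.25165804 0.078     ]
wh1 c [ 0.5421 -0.1115  0.05  ]
  white area 102 [338.96078431 192.11764706]
wh1 w [0.5544 0.0081 0.05  ]
wh2 c [ 0.5413 -0.1112  0.05  ]
  white area 111 [170.2972973  152.43243243]
wh2 w [0.5544 0.0077 0.05  ]
wh2 g [ 0.6562 -0.1233  0.05  ]
```

View pics/nip.png

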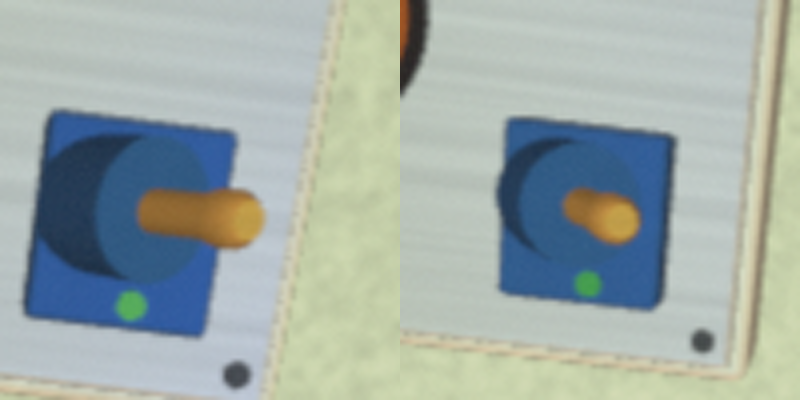

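View: the nipple's end face is at about (353,136.5) in wn1 and (228.3,158) in wn2; the green pin is beside it, not yet risen.

```bash
python3 - <<'E'
from h import *
x,e=two(load("wn1"),(353,136.4),load("wn2"),(228.2,158)); print("tip",x.round(4),e)
yaw=np.arctan2(-.0127,.1194); R=np.array([[np.cos(yaw),-np.sin(yaw),0],[np.sin(yaw),np.cos(yaw),0],[0,0,1]])
mid=(np.array([.5417,-.1114,.05])+[.5544,.0079,.05])/2; O=mid-R@np.array([-.06,-.02,.05]); print("yaw",np.degrees(yaw),"O",O.round(4),"tip in housing",(R.T@(x-O)).round(4),"green",(O+R@[.06,-.08,.05]).round(4))
s=load("top"); print("top px tip",proj(s,x),"green",proj(s,O+R@[.06,-.08,.05])); s=load("scene"); print("scene",proj(s,x))
s=load("wc"); f=s["frame"][180:225,305:365]; hsv=cv2.cvtColor(f,cv2.COLOR_RGB2HSV)
m=(hsv[...,2]<95).astype(np.uint8); n,l,st,c=cv2.connectedComponentsWithStats(m); print(st,c)
k=1+np.argmin([abs(c[i]-[31,25]).sum() for i in range(1,n)]); a=cv2.minAreaRect(cv2.findNonZero((l==k).astype(np.uint8))); print(a)
ctr=np.array(a[0])+[305,180]; print("cap",onz(s,ctr,.123))
# top view
s=load("top"); print("collar in top",onz(s,(170,247.5),.078),onz(s,(166.5,248),.123))
f=load("wc")["frame"][165:240,290:370,::-1]; f2=load("top")["frame"][225:270,145:193,::-1]
cv2.imwrite("pics/p.png",np.hstack([cv2.resize(f,(480,450),interpolation=2),cv2.resize(f2,(300,450),interpolation=2)]))
E
```

```text
tip [0.6583 0.0372 0.1029] [0.00034113]
yaw -6.071446843316678 O [ 0.6098 -0.0382  0.    ] tip in housing [0.0402 0.0801 0.1029] green [ 0.661  -0.1241  0.05  ]
top px tip [268.01544296 145.3186485 ] green [338.2621838  150.36253704]
scene [239.94979409 243.31942426]
[[   0    0   60   45 2279]
 [  21   15   24   23  421]] [[28.98727512 21.24440544]
 [32.27553444 26.09026128]]
((32.365386962890625, 26.173078536987305), (20.78830909729004, 20.592193603515625), 11.309932708740234)
cap [0.43044471 0.25016906 0.123     ]
collar in top [0.43228795 0.25011474 0.078     ] [0.43149874 0.24578343 0.123     ]
```

View pics/p.png

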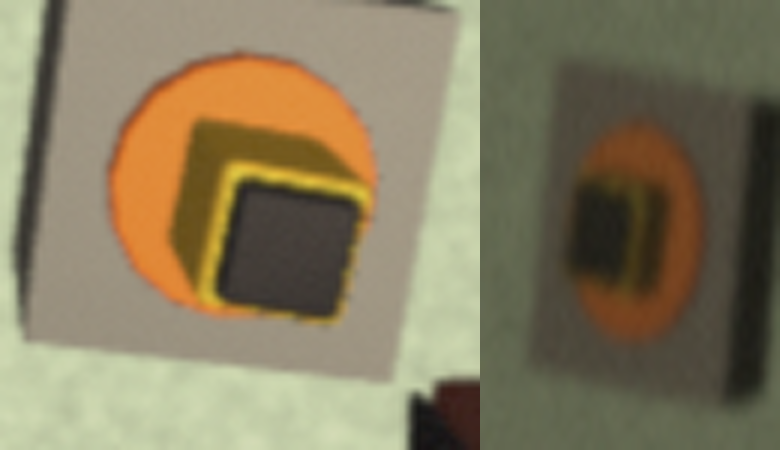

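```bash
cat >> h.py <<'E'
from scipy.spatial.transform import Rotation as Ro
YAW=-6.07; RH=Ro.from_euler('z',YAW,degrees=True); O=np.array([.6098,-.0382,0])
H=lambda *p: O+RH.apply(p)
TIP=np.array([.6583,.0372,.1029]); N=RH.apply([0,.5,np.sqrt(.75)])
RT=(RH*Ro.from_euler('x',-30,degrees=True)*Ro.from_euler('xyz',[180,0,180],degrees=True)).as_euler('xyz',degrees=True)
L=.254  # mouth to TCP along the probe
E
python3 - <<'E'
from h import *
print(RT, (Ro.from_euler('xyz',RT,degrees=True).apply([0,0,1])+N).round(4))
for d in(.06,0,-.014): print(r.inverse_kinematics(TIP+N*(L+d),RT))
print(r.inverse_kinematics(H(.06,-.08,.058+L),[180,0,180+YAW]))
print(r.sense()["orientation"])
r.reach([.431,.2505,.36],[180,0,169]); r.servo_line([.431,.2505,.264],speed=.1)
print(r.sense()["contact_force"].round(1))
r.grab(45); r.wait(.3); s=r.sense(); print(s["opening"],s["gripper_force"],s["contact_force"].round(1))
r.servo_line([.431,.2505,.39],speed=.08); s=r.sense(); print(s["opening"],s["gripper_force"],s["contact_force"].round(2),s["torque"].round(2),s["clock"])
snap("scene","s1"); snap("wrist","wg")
I=[load(n)["frame"][:,:,::-1] for n in("s1","wg")]
c=proj(load("s1"),[.431,.25,.18]).astype(int); print(c)
cv2.imwrite("pics/g.png",np.hstack([cv2.resize(I[0][max(c[1]-110,0):c[1]+110,c[0]-100:c[0]+100],(400,440)),cv2.resize(I[1][150:330,180:380],(400,440))]))
E
```

```text
[-150.      0.    173.93] [ 0. -0. -0.]
[ 19.37724851  27.28246964  49.69866301 -29.58142178 113.85409019
 -74.14195949]
[ 17.23219273  24.90792471  58.01461665 -28.80733823 107.63710819
 -73.01644693]
[ 16.72073448  24.52626677  59.72910703 -28.6907297  106.22410851
 -72.81216353]
[-13.53061794  16.51775862  67.18742779   0.          96.29481359
 -97.46061794]
[-1.79991828e+02 -6.35474128e-02  1.79914966e+02]
[ 0.  -0.5  0.4]
0.023858175909333618 44.890528321266174 [-0.7  0.1 -0.2]
0.024136786155621436 44.88941431045532 [ 0.33  0.26 -1.97] [-0.01 -0.02 -0.03] 12.0
[421 220]
```

View pics/g.png

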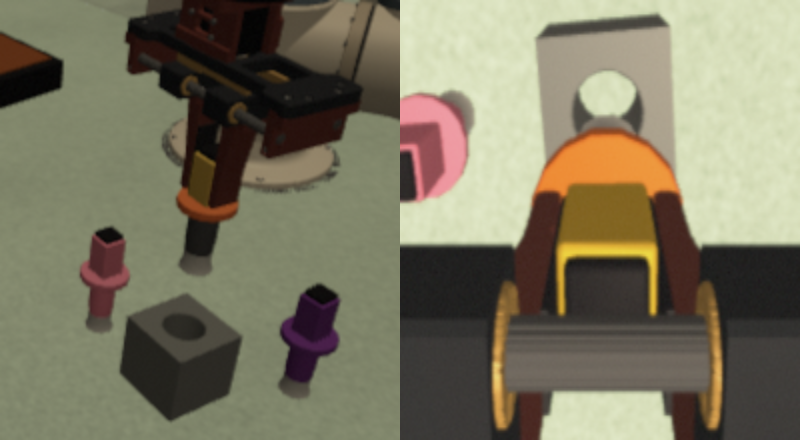

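The probe is held upright, its collar just under the fingertips; the cradle is empty. The near collar edge is at about (283.5,203) in the wrist image. That gives a check on how the probe is centred. Then the seam.

```bash
python3 - <<'E'
from h import *
s=load("wg"); p=onz(s,(283.5,203),.204); T=np.array([.431,.2505,0]); v=Ro.from_euler('xyz',[180,0,169],degrees=True).inv().apply(p-T); print("rim in tool xy (expect .024,0)",v.round(4))
D=[180,0,180+YAW]
r.servo_line(H(.06,-.08,.12+L),D,speed=.15)
r.servo_line(H(.06,-.08,.058+L),speed=.05); r.wait(.2)
st=r.sense(); print(st["contact_force"].round(2),st["tcp_pos"].round(4),H(.06,-.08,.058+L).round(4),st["clock"])
t=snap("scene","s2")
c=proj(t,H(.06,-.08,.05)).astype(int); print(c)
cv2.imwrite("pics/g2.png",cv2.resize(t["frame"][c[1]-50:c[1]+50,c[0]-60:c[0]+60,::-1],(720,600),interpolation=2))
E
```

```text
rim in tool xy (expect .024,0) [ 0.0248  0.0004 -0.204 ]
[ 0.38  0.21 -2.05] [ 0.661  -0.1241  0.3123] [ 0.661  -0.1241  0.312 ] 16.775
[204 227]
```

View pics/g2.png

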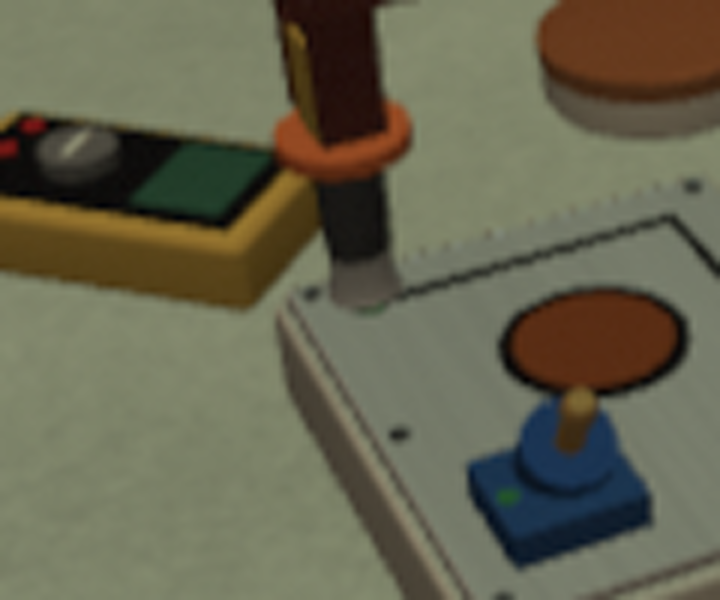

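The nose hovers just over the green dot, which peeks out under its near rim at about (370,305). Now the seam, then the pre-press pose.

```bash
python3 - <<'E'
from h import *
for p in((.02,-.08),(-.02,-.08),(-.06,-.08),(-.06,-.04),(-.06,0),(-.06,.04)):
    r.servo_line(H(*p,.058+L),speed=.025); st=r.sense(); print(p,st["tcp_pos"].round(4)-H(*p,.058+L).round(4),st["contact_force"].round(1),st["clock"])
r.wait(.5)
r.servo_line(H(-.06,.04,.14+L),speed=.12)
r.servo_line(TIP+N*(L+.05),RT,speed=.1)
r.servo_line(TIP+N*(L+.012),speed=.06); r.wait(.2)
st=r.sense(); print(st["contact_force"].round(2),st["tcp_pos"]-TIP-N*(L+.012),st["clock"],st["opening"])
t=snap("scene","s3"); w=snap("wrist","w3")
c=proj(t,TIP).astype(int)
cv2.imwrite("pics/g3.png",np.hstack([cv2.resize(t["frame"][c[1]-50:c[1]+30,c[0]-40:c[0]+40,::-1],(400,400),interpolation=2),cv2.resize(w["frame"][:,:,::-1],(400,400))]))
E
```

```text
(0.02, -0.08) [1.e-04 0.e+00 0.e+00] [ 0.1 -0.6 -1.9] 18.575
(-0.02, -0.08) [0. 0. 0.] [ 0.5 -0.2 -1.4] 20.325
(-0.06, -0.08) [ 1.e-04  0.e+00 -1.e-04] [ 0.5  0.6 -1.8] 22.075
(-0.06, -0.04) [ 0.     -0.0002  0.    ] [-0.7 -0.6 -1.6] 23.825
(-0.06, 0) [ 0.     -0.0001  0.    ] [-0.3 -0.5 -0.9] 25.575
(-0.06, 0.04) [ 0.     -0.0001  0.    ] [-0.3 -0.3 -1.5] 27.325
[-0.12 -0.27 -1.92] [2.23484102e-05 2.24992501e-04 5.52381913e-04] 31.975 0.023989526447158453
```

View pics/g3.png

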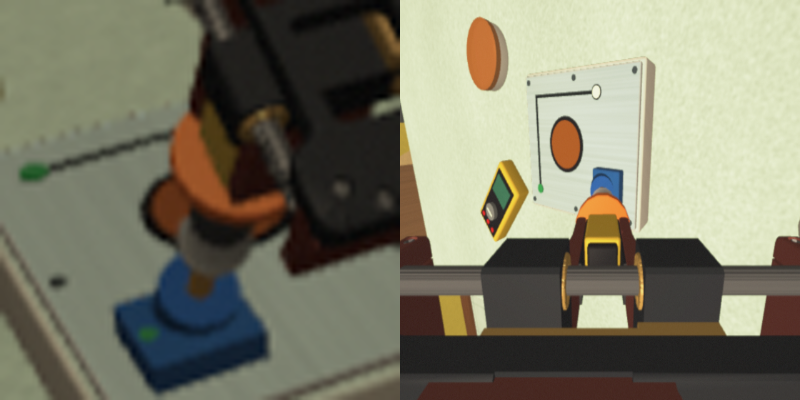

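The cup sits in line just off the nipple's end, at about (200,270) in the left view, with the pin still down. I'll advance in small steps and watch the force.

```bash
cat > push.py <<'E'
from h import *
def go(d,v=.02):
    r.servo_line(TIP+N*(L+d),speed=v); r.wait(.1); st=r.sense(); f=st["contact_force"]-np.array([-.1,-.3,-1.9]); a=f@N; lat=Ro.from_euler('z',YAW,degrees=True).inv().apply(f-a*N)
    e=(st["tcp_pos"]-TIP)@N-L
    print(f"{d:.3f} actual {e:.4f} axial {a:.1f} lat {lat.round(1)}",st["opening"].round(4),round(st["clock"],1)); return a,np.linalg.norm(lat)
E
python3 - <<'E'
from push import *
for d in(.006,0,-.004,-.008,-.011,-.013,-.015,-.017):
    a,l=go(d)
    if a>9 or l>5: break
E
```

```text
Traceback (most recent call last):
  File "push.py", line 5, in go
    print(f"{d:.3f} actual {e:.4f} axial {a:.1f} lat {lat.round(1)}",st["opening"].round(4),round(st["clock"],1)); return a,np.linalg.norm(lat)
                                                                     ^^^^^^^^^^^^^^^^^^^
AttributeError: 'float' object has no attribute 'round'
```

```bash
sed -i 's/st\["opening"\].round(4)/round(st["opening"],4)/' push.py
python3 - <<'E'
from push import *
for d in(0,-.004,-.008,-.011,-.013,-.015,-.017):
    a,l=go(d)
    if a>9 or l>5: break
E
```

```text
0.000 actual 0.0001 axial 0.4 lat [ 0.3  0.6 -0.4] 0.0239 33.2
-0.004 actual -0.0040 axial 0.0 lat [ 0.4  0.1 -0. ] 0.0236 33.6
-0.008 actual -0.0080 axial 0.5 lat [-1.3 -0.7  0.4] 0.024 34.1
-0.011 actual -0.0110 axial 0.8 lat [ 0.6  0.5 -0.3] 0.0239 34.5
-0.013 actual -0.0130 axial 0.7 lat [ 0.1  0.3 -0.1] 0.0236 34.8
-0.015 actual -0.0134 axial 9.8 lat [-0.6  0.2 -0.1] 0.0235 35.2
```

```bash
python3 - <<'E'
from push import *
for d in(-.017,-.019,-.021,-.0225): a,l=go(d)
r.wait(.6); a,l=go(-.0228,.01)
t=snap("scene","s4"); w=snap("wrist","w4"); c=proj(t,TIP).astype(int)
cv2.imwrite("pics/g4.png",cv2.resize(t["frame"][c[1]-50:c[1]+30,c[0]-40:c[0]+40,::-1],(400,400),interpolation=2))
E
```

```text
-0.017 actual -0.0168 axial 5.5 lat [-1.1  0.9 -0.5] 0.0241 35.5
-0.019 actual -0.0192 axial 6.4 lat [-0.9  1.2 -0.7] 0.0235 35.9
-0.021 actual -0.0209 axial 7.5 lat [-0.8  0.2 -0.1] 0.0237 36.2
-0.022 actual -0.0223 axial 7.5 lat [-0.9  0.6 -0.4] 0.0237 36.6
-0.023 actual -0.0227 axial 8.9 lat [-1.3  0.3 -0.1] 0.0239 37.5
```

View pics/g4.png

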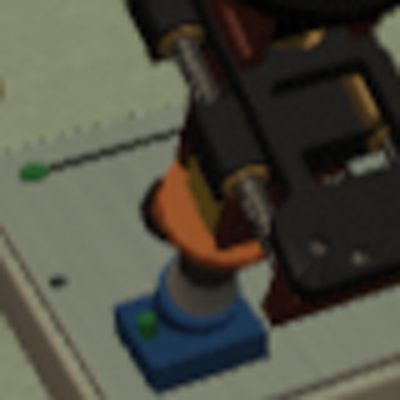

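The nipple snapped, with the force falling from 9.8 to 5.5 N and then rising to 8.9 N at about 9 mm in. The green pin has risen, at about (148,322), and the cup is over the nipple. I'm handing in.

```bash
python3 -c "
from station import r
print(r.hand_in())"
```

```text
the job is handed in; nothing more can be done
None
```

I handed the job in at about 37.5 s: the probe was guided along the whole seam and is now held pressed on the nipple, past its snap (about 9 mm in at about 9 N). I saw no contact with the wafer case, meter or bottle, but I did not measure their positions again and the hand-in returned no verdict.

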